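# Feel for the bit in the closed case

### The job

Check that the router bit is in the long closed bit case: lift the case clear of the table and gently rock or shake it along its length until the loose bit inside has slid to each end at least twice. Then put the case down, without dropping it, lying flat and lid up inside the wooden tray, and leave the shorter case where it is.

Things in the scene. Friction and masses are not known exactly. Their poses are not given: they have to be found in the camera images.
- long_case: The long bit case: a closed grey plastic box, 140 mm long (x), 44 mm wide (y), 40 mm high (z), about 0.24 kg, lid up, with a black seam and small flat steel latches; it lies loose on the table. Of the two grey cases it is the longer. Origin at the centre of its underside, x along its length. Grasp it across its 44 mm width at mid-length: the sides there are plain and flat.
- loose_bit (a joint): How far the 80 g steel bit hidden in the long case has slid from the middle, in m along the case's +x: it runs freely from -0.034 (one end) to +0.034 (other end) and starts near the middle. It stays put by friction until the case slopes about 15 degrees along its length or is accelerated lengthwise at about 2.5 m/s2; sloped 30 degrees or more it slides to the lower end in under half a second.
- tray: A low open wooden tray fixed to the table, 192 mm (x) by 162 mm (y) outside, walls 6 mm thick and 28 mm high in all, inner floor 6 mm above the table. Origin at the centre of its underside, x along its longer side; the case fits lengthwise along x.
- short_case: The shorter bit case, to be left alone: the same grey plastic box but only 90 mm long (x), 44 mm wide (y), 40 mm high. Origin at the centre of its underside. It, the long case and a round flat tin lie in a row in any order, about 130 mm apart.
Mind the look-alikes: they are no part of the job. What is shaped like the long_case but orange or red is not meant.

How it is judged:
By the outcome, as a careful person would: the job done as asked, in the order asked, and still so for the second after the job is handed in, with the robot touching nothing.
It also fails if it takes over 62 s, if anything falls off the work surface, if the arm or the gripper's body presses on something with over 40 N, if the wrist force passes 120 N, or if a joint passes its speed limit or range.

### The arm

A 6-joint arm with a two-finger parallel gripper is mounted at the origin on the work surface. World frame = base frame: x ahead of the robot, y to its left, z up, the work surface at z = 0. Lengths are in mm, angles in rad, forces in N, time in s.
With the tool pointing down it reaches from about 350 to 1000 mm from the base axis. Payload 7.1 kg.
Tool frame: the origin (TCP) lies at the very end of the fingers, on their centre line; the grasp point (between the pads) lies env.pinch_z behind it (env.pinch_z is the distance from the TCP to the grasp point, in mm); x points along the fingers, y is the direction in which the jaws open and shut, and the axes are right-handed (so a half turn about x gives the same grasp; the last joint's range is limited). The gripper opens to 85 mm and grips with 20 to 120 N. Pads are 22 mm wide; open, the fingers measure 114 mm over their backs; the gripper's body (76 mm by 85 mm) begins 54 mm behind the grasp point. The pads swing forward as they close: fully open they stand 13 mm farther back than shut.
Start: joints at [-1.207, 0.423, 1.63, -0, 1.089, -0.019], TCP at [233.466, -579.74, 231.319] pointing down, gripper open.
Joint ranges: [-3, 3], [-0.9, 2.11], [0.09, 2.58], [-1.31, 4.45], [0.11, 2.69], [-2.54, 2.54]. Speed limits (rad/s): [2.39, 2.39, 3.01, 3.14, 3.14, 3.14].

### API

Orientations are given as a unit quaternion [w, x, y, z].
In Python, from plant import env, cams, spotter gives the robot as it stands.
- The arm moves only by the tool jog_arm, never from a script. Its argument "deltas" is a list of rows, each an object with "gripper": the opening in per cent of the stroke, from 0 (shut) to 100 (fully open); "slide": the shift along the tool's x, y, z in cm, a list of three; "rot": the turn, a rotation vector about the tool's x, y, z in rad, a list of three. In form: [{"gripper": gripper, "slide": [dx, dy, dz], "rot": [wx, wy, wz]}, ...]. A call has 1 to 10 rows; each row is the pose to reach, as a shift and turn from the pose measured when the call began, along the tool's axes at that moment; what a row does not reach only later rows make up. A row lasts 1/8 s, in which the tool goes at most 62.5 mm and 10.7 degrees, less where a joint would pass 70% of its speed; a pose out of reach is approached as far as the arm can. A call with a gripper value outside its range is refused whole. The fingers move at their own pace and stop on an object; "force" is the grip in N (left out, the last holds). Time passes only in rows, so rows that repeat a pose let the fingers close. It gives the time, the measured TCP pose, the force and the opening at its end, in the units of the state.
- env.sense(): the state, without advancing time (a new reading comes with each control period).
- cams.capture(name): name is "side" or "top" or "wrist"; returns a dict with "pixels" (400x640x3 uint8, red, green, blue), "fx", "fy", "cx", "cy" (pixels), "R" (3x3) and "t" (3): a world point X has camera coordinates R X + t. Camera axes: x right, y down, z forward; pixel columns grow to the right and rows downward; lengths in mm; the calibration is good to about 2 mm. A picture is of the moment at which its call begins. There is no depth.
- env.hand_in(): hands the job in, once; it reports no verdict.
Trained networks look in the newest picture that a camera, given by its name, has taken for a name from the list of things; names that differ only in an ending like _2 or _b are one class to them, and where a whole thing is asked for, a point or a joint stands for the part that bears it (a point fixed in the world has none). Each returns a list of dicts, best first, with "p" (0 to 1); they miss things now and then, are a little off and sometimes report something else, mostly with a low value. They report only what shows in the picture. A call takes as long as a camera call. They do not tell look-alikes from the thing itself.
- spotter.boxes_of(camera, query): "xy" ([column, row] in pixels, amid what is visible of it).
The state is a dict: "time": time; "joint_positions": joint angles; "joint_vel": joint speeds; "tau": joint torques, N m; "position": TCP position; "tcp_rot": TCP orientation; "wrist_force": force on the tool from outside, world axes, zero at the start; "wrist_torque": the same for the moment, N m; "width": finger opening in mm.
Only numpy, scipy, OpenCV 4.12 (cv2) and the standard library are available. Lean on these libraries where they do the work, as an engineer would, in place of code of your own. Each camera call takes 0.05 s, during which the arm holds its last target.

## Working session

There is one attempt and no reset: what is moved stays moved. The work goes in short steps, Python scripts to look and compute and a tool call to move; the robot and the scene stay as the last step left them, time stands still between calls to the robot, and variables do not carry over. Pictures are saved under pics/ and viewed, and the job is handed in when it is done.

Besides the shell and the picture viewer there is one more tool, called by a JSON object that holds its "name" and its "arguments", one argument or row to a line. jog_arm: Moves the arm, as the interface text tells. Its arguments: {"type":"object","properties":{"deltas":{"type":"array","items":{"type":"object","properties":{"gripper":{"type":"number"},"slide":{"type":"array","items":{"type":"number"}},"rot":{"type":"array","items":{"type":"number"}}}}},"force":{"type":"number"}},"required":["deltas"]}

```bash
mkdir -p pics; cat > h.py <<'E'
from plant import env,cams,spotter
import numpy as np,cv2
from scipy.spatial.transform import Rotation as Ro
def snap(n,f):
    c=cams.capture(n); cv2.imwrite('pics/'+f,c['pixels'][:,:,::-1]); np.savez('pics/'+n+'.npz',**c); return c
def ray(c,uv,z):
    d=np.array([(uv[0]-c['cx'])/c['fx'],(uv[1]-c['cy'])/c['fy'],1.]);R=np.array(c['R']);t=np.array(c['t'])
    o=-R.T@t; w=R.T@d; return o+w*(z-o[2])/w[2]
def proj(c,X):
    p=np.array(c['R'])@np.array(X)+np.array(c['t']); return [float(c['fx']*p[0]/p[2]+c['cx']),float(c['fy']*p[1]/p[2]+c['cy'])]
E
python3 - <<'E'
from h import *
print(env.pinch_z,env.sense())
for n in ['top','side']:
    snap(n,n+'1.png')
    for q in ['long_case','short_case','tray']: print(n,q,spotter.boxes_of(n,q))
E
```

```text
18.700000000000003 {'time': 0.0, 'joint_positions': array([-1.20700784e+00,  4.23863536e-01,  1.63070113e+00,  1.23696533e-05,
        1.08860205e+00, -1.89952941e-02]), 'joint_vel': array([-0.00067577, -0.00104612, -0.00056078, -0.00145004,  0.00096365,
       -0.00040067]), 'tau': array([ 2.21728842e-03, -5.57382488e+01, -2.81743830e+01,  6.25841881e-05,
        7.32665299e-03,  1.96320080e-06]), 'position': array([ 233.27214987, -579.23676747,  230.5271511 ]), 'tcp_rot': array([-0.13395881, -0.69410382, -0.13505667,  0.69428713]), 'wrist_force': array([-0.36838575, -0.13438175,  0.15211251]), 'wrist_torque': array([0.01026994, 0.03441136, 0.01492403]), 'width': 85.46102930224734}
top long_case [{'xy': [459.2, 175.6], 'p': 0.96}, {'xy': [366.9, 176.3], 'p': 0.89}, {'xy': [305.7, 158.7], 'p': 0.59}]
top short_case [{'xy': [407.9, 185.2], 'p': 0.86}]
top tray [{'xy': [181.9, 178.2], 'p': 0.83}]
side long_case [{'xy': [325.6, 136.6], 'p': 0.94}, {'xy': [301.3, 173.0], 'p': 0.85}, {'xy': [273.6, 197.0], 'p': 0.74}, {'xy': [367.2, 172.6], 'p': 0.67}]
side short_case [{'xy': [323.0, 151.9], 'p': 0.87}]
side tray [{'xy': [236.3, 313.4], 'p': 0.78}]
```

View pics/top1.png

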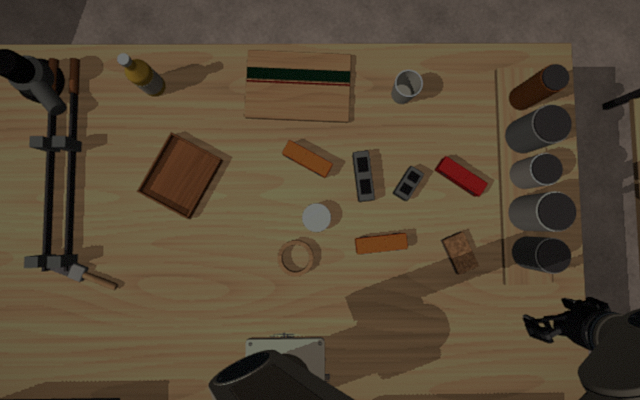

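View pics/side1.png

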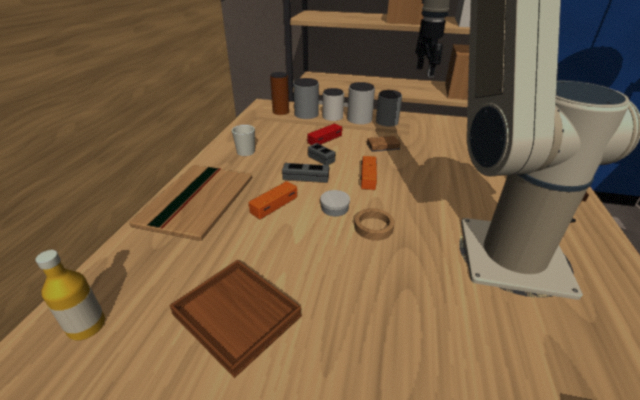

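The top view shows the grey long case at about (363,176), the short case at (408,183) and the tray at (181,176). I'll zoom in for the corners.

```bash
python3 - <<'E'
from h import *
im=cv2.imread('pics/top1.png')
a=cv2.resize(im[140:215,335:435],None,fx=6,fy=6,interpolation=cv2.INTER_CUBIC)
b=cv2.resize(im[125:225,130:230],None,fx=5,fy=5,interpolation=cv2.INTER_CUBIC)
cv2.imwrite('pics/za.png',cv2.convertScaleAbs(a,alpha=1.8));cv2.imwrite('pics/zb.png',cv2.convertScaleAbs(b,alpha=1.8))
c=dict(np.load('pics/top.npz'))
print(-c['R'].T@c['t'],c['R'])
for uv in [(363,176),(408,183),(181,176),(316,217)]: print(uv,ray(c,uv,40).round(1))
E
```

```text
[ 426.02471167  -84.74286207 1043.13053444] [[-0.00705004 -0.99993224  0.00926343]
 [-0.99773232  0.00641383 -0.06700061]
 [ 0.06693666 -0.00971478 -0.99770993]]
(363, 176) [ 556.7 -219.4   40. ]
(408, 183) [ 536.5 -343.6   40. ]
(181, 176) [559.6 281.8  40. ]
(316, 217) [444.4 -88.8  40. ]
```

View pics/za.png

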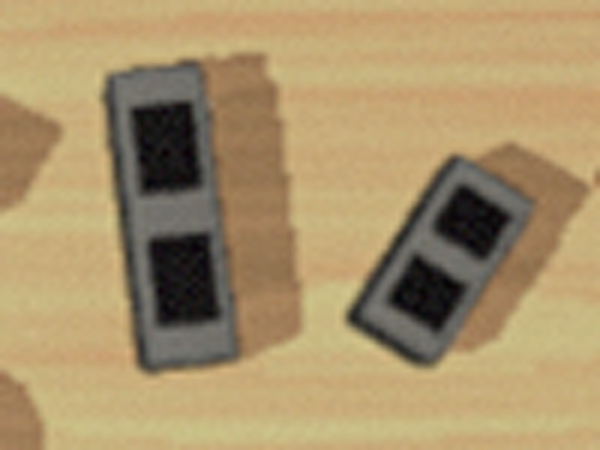

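View pics/zb.png

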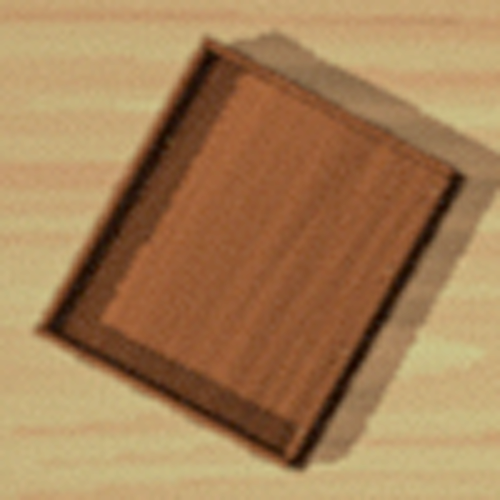

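```bash
python3 - <<'E'
from h import *
c=dict(np.load('pics/top.npz'));s=dict(np.load('pics/side.npz'))
def an(name,pts,sc,off,z):
    P=np.array([ray(c,((x+.5)/sc-.5+off[0],(y+.5)/sc-.5+off[1]),z) for x,y in pts])
    m=P.mean(0); e=[np.linalg.norm(P[i]-P[(i+1)%4]).round(1) for i in range(4)]
    d=(P[3]-P[0])+(P[2]-P[1]); print(name,m.round(1),e,'ang of long',np.arctan2(d[1],d[0]).round(3)); 
    print([np.round(proj(s,p),0).tolist() for p in P], 'angles',[np.arctan2(*(P[(i+1)%4]-P[i])[[1,0]]).round(3) for i in range(4)])
an('long',[(113,75),(200,66),(238,352),(148,362)],6,(335,140),40)
an('short',[(457,160),(532,205),(432,362),(355,315)],6,(335,140),40)
an('tray',[(208,40),(462,180),(298,465),(43,328)],5,(130,125),28)
S=env.sense();print(Ro.from_quat(S['tcp_rot'],scalar_first=True).as_matrix().round(3),S['position'],S['time'])
E
```

```text
long [ 559.2 -221.4   40. ] [np.float64(40.6), np.float64(133.7), np.float64(41.6), np.float64(133.9)] ang of long -3.031
[[281.0, 168.0], [284.0, 162.0], [327.0, 164.0], [326.0, 171.0]] angles [np.float64(-1.472), np.float64(-3.027), np.float64(1.675), np.float64(0.107)]
short [ 536.6 -345.2   40. ] [np.float64(40.2), np.float64(86.7), np.float64(41.2), np.float64(86.6)] ang of long 2.55
[[307.0, 146.0], [316.0, 142.0], [334.0, 151.0], [326.0, 155.0]] angles [np.float64(-2.124), np.float64(2.556), np.float64(1.012), np.float64(-0.598)]
tray [563.9 288.5  28. ] [np.float64(163.9), np.float64(181.6), np.float64(161.7), np.float64(184.1)] ang of long 2.637
[[171.0, 303.0], [240.0, 258.0], [300.0, 303.0], [231.0, 364.0]] angles [np.float64(-2.081), np.float64(2.631), np.float64(1.075), np.float64(-0.498)]
[[-0.     0.373 -0.928]
 [ 0.    -0.928 -0.373]
 [-1.    -0.    -0.   ]] [ 233.45132044 -579.651736    231.18742388] 0.4
```

{"name": "jog_arm", "arguments": {
  "deltas": [
    {"gripper":100,"slide":[2,-21.1,-43.6],"rot":[-1.8,0,0]},
    {"gripper":100,"slide":[2,-21.1,-43.6],"rot":[-1.8,0,0]},
    {"gripper":100,"slide":[2,-21.1,-43.6],"rot":[-1.8,0,0]},
    {"gripper":100,"slide":[2,-21.1,-43.6],"rot":[-1.8,0,0]},
    {"gripper":100,"slide":[2,-21.1,-43.6],"rot":[-1.8,0,0]},
    {"gripper":100,"slide":[2,-21.1,-43.6],"rot":[-1.8,0,0]},
    {"gripper":100,"slide":[2,-21.1,-43.6],"rot":[-1.8,0,0]},
    {"gripper":100,"slide":[2,-21.1,-43.6],"rot":[-1.8,0,0]},
    {"gripper":100,"slide":[2,-21.1,-43.6],"rot":[-1.8,0,0]},
    {"gripper":100,"slide":[2,-21.1,-43.6],"rot":[-1.8,0,0]}
  ]
}}

```text
time: 1.65
position: [559.6, -220.1, 211.1]
tcp_rot: [0.628, 0.324, 0.629, -0.324]
wrist_force: [0.1, 0.1, -0.9]
width: 85.7
```

```bash
python3 - <<'E'
from h import *
S=env.sense();R=Ro.from_quat(S['tcp_rot'],scalar_first=True).as_matrix();print(R.round(3),S['position'],S['time'],S['joint_positions'].round(3))
print('yaw y',np.arctan2(R[1,1],R[0,1]))
print('slide cm',R.T@(np.array([559.2,-221.4,160])-S['position'])/10)
E
```

```text
[[-0.     0.815  0.58 ]
 [ 0.     0.58  -0.815]
 [-1.    -0.    -0.   ]] [ 559.55732172 -220.14365016  211.1060439 ] 1.65 [-0.395  0.412  1.7    0.     1.03  -1.013]
yaw y 0.6182761418688866
slide cm [ 5.11057869 -0.10159792  0.08367487]
```

{"name": "jog_arm", "arguments": {
  "deltas": [
    {"gripper":100,"slide":[3,-0.1,0.1],"rot":[-1.065,0,0]},
    {"gripper":100,"slide":[3,-0.1,0.1],"rot":[-1.065,0,0]},
    {"gripper":100,"slide":[3,-0.1,0.1],"rot":[-1.065,0,0]},
    {"gripper":100,"slide":[3,-0.1,0.1],"rot":[-1.065,0,0]},
    {"gripper":100,"slide":[3,-0.1,0.1],"rot":[-1.065,0,0]},
    {"gripper":100,"slide":[3,-0.1,0.1],"rot":[-1.065,0,0]},
    {"gripper":100,"slide":[3,-0.1,0.1],"rot":[-1.065,0,0]},
    {"gripper":100,"slide":[3,-0.1,0.1],"rot":[-1.065,0,0]}
  ]
}}

```text
time: 2.65
position: [559.3, -221.6, 181.1]
tcp_rot: [0.706, -0.039, 0.706, 0.039]
wrist_force: [0.2, -0.6, 0.1]
width: 85.2
```

```bash
python3 - <<'E'
from h import *
S=env.sense();R=Ro.from_quat(S['tcp_rot'],scalar_first=True).as_matrix();print(R.round(3),S['position'],S['time'],S['joint_positions'].round(3))
c=snap('wrist','w1.png');print(-c['R'].T@c['t'])
# predicted top corners of long case
a=.112;ex=np.array([np.cos(a),np.sin(a),0]);ey=np.array([-ex[1],ex[0],0])
for sx,sy in [(1,1),(1,-1),(-1,-1),(-1,1)]: print(np.round(proj(c,np.array([559.2,-221.4,40])+70*sx*ex+22*sy*ey)))
E
```

```text
[[-0.    -0.11   0.994]
 [ 0.     0.994  0.11 ]
 [-1.     0.    -0.   ]] [ 559.34457844 -221.55654156  181.11657398] 2.65 [-0.397  0.45   1.72   0.     0.972 -2.078]
[ 490.71868052 -228.13118635  325.43915329]
[339. 250.]
[300. 250.]
[297. 120.]
[342. 120.]
```

View pics/w1.png

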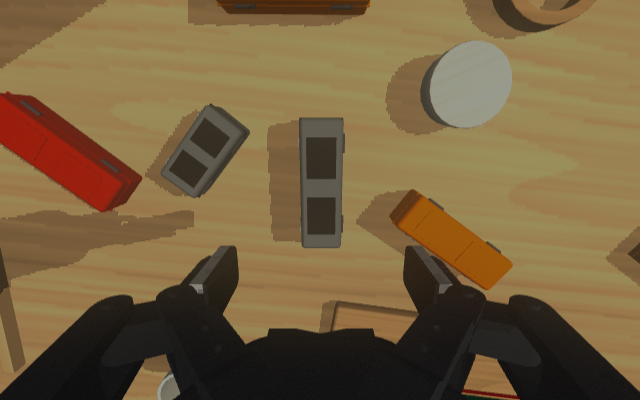

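The wrist view shows the long case at columns 301–343 and rows 118–247, within 2 px of prediction. The fingers have a clear path, so I'll descend.

{"name": "jog_arm", "arguments": {
  "deltas": [
    {"gripper":100,"slide":[5,0,-0.2],"rot":[0,0,0]},
    {"gripper":100,"slide":[10,0,-0.2],"rot":[0,0,0]},
    {"gripper":100,"slide":[14,0,-0.2],"rot":[0,0,0]},
    {"gripper":100,"slide":[16,0,-0.2],"rot":[0,0,0]},
    {"gripper":100,"slide":[17.2,0,-0.2],"rot":[0,0,0]},
    {"gripper":100,"slide":[17.2,0,-0.2],"rot":[0,0,0]}
  ],
  "force": 60
}}

```text
time: 3.45
position: [557.5, -221.8, 9.2]
tcp_rot: [0.706, -0.039, 0.706, 0.039]
wrist_force: [-0.7, -0.2, -0.0]
width: 85.3
```

{"name": "jog_arm", "arguments": {
  "deltas": [
    {"gripper":30,"slide":[0,0,0],"rot":[0,0,0]},
    {"gripper":30,"slide":[0,0,0],"rot":[0,0,0]},
    {"gripper":30,"slide":[0,0,0],"rot":[0,0,0]},
    {"gripper":30,"slide":[0,0,0],"rot":[0,0,0]},
    {"gripper":30,"slide":[0,0,0],"rot":[0,0,0]},
    {"gripper":30,"slide":[0,0,0],"rot":[0,0,0]},
    {"gripper":30,"slide":[0,0,0],"rot":[0,0,0]},
    {"gripper":30,"slide":[0,0,0],"rot":[0,0,0]}
  ]
}}

```text
time: 4.45
position: [558.4, -222.2, 10.6]
tcp_rot: [0.707, -0.039, 0.705, 0.039]
wrist_force: [-0.8, 0.0, 6.3]
width: 43.2
```

{"name": "jog_arm", "arguments": {
  "deltas": [
    {"gripper":20,"slide":[-1,0,0],"rot":[0,0,0]},
    {"gripper":20,"slide":[-4,0,0],"rot":[0,0,0]},
    {"gripper":20,"slide":[-8,0,0],"rot":[0,0,0]},
    {"gripper":20,"slide":[-12,0,0],"rot":[0,0,0]},
    {"gripper":20,"slide":[-16,0,0],"rot":[0,0,0]},
    {"gripper":20,"slide":[-18,0,0],"rot":[0,0,0]},
    {"gripper":20,"slide":[-18,0,0],"rot":[0,0,0]},
    {"gripper":20,"slide":[-18,0,0],"rot":[0,0,0]}
  ]
}}

```text
time: 5.45
position: [557.3, -221.7, 189.7]
tcp_rot: [0.706, -0.039, 0.706, 0.039]
wrist_force: [-0.2, -0.1, -2.6]
width: 43.1
```

```bash
python3 - <<'E'
from h import *
c=snap('wrist','w2.png');snap('side','side2.png')
S=env.sense();print(S)
E
```

```text
{'time': 5.55, 'joint_positions': array([-3.98603902e-01,  4.37076268e-01,  1.71897924e+00,  1.46231514e-04,
        9.86274964e-01, -2.07957575e+00]), 'joint_vel': array([-5.91842856e-04,  3.42357549e-03, -5.85276240e-03, -4.93479755e-04,
        1.41384408e-03, -8.98349714e-05]), 'tau': array([ 3.84468032e-03, -5.63714325e+01, -2.69989336e+01,  2.67410160e-04,
       -7.89022160e-03,  1.02596998e-04]), 'position': array([ 557.15221618, -221.69173356,  189.09697313]), 'tcp_rot': array([ 0.70582009, -0.03875165,  0.70625123,  0.0390578 ]), 'wrist_force': array([-0.32145215,  0.55054027, -2.52814263]), 'wrist_torque': array([ 0.03702763, -0.01927534,  0.00127542]), 'width': 43.44517318765077}
```

View pics/w2.png

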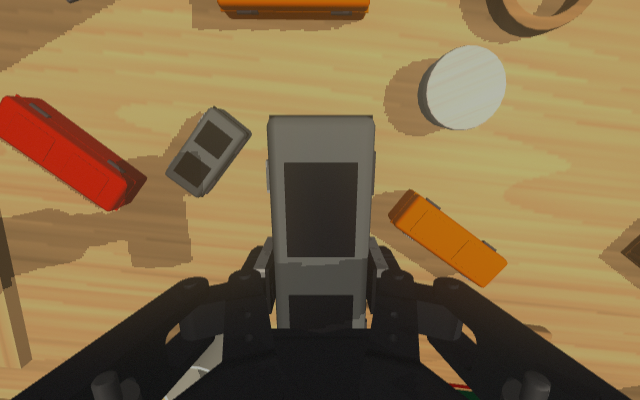

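View pics/side2.png

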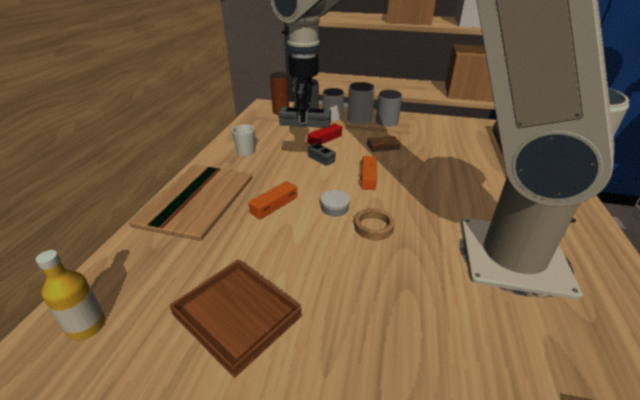

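The case is held level, well clear of the table (side view, about (305,117)). Now I'll rock it about the jaw axis.

{"name": "jog_arm", "arguments": {
  "deltas": [
    {"gripper":20,"slide":[0,0,0],"rot":[0,0.15,0]},
    {"gripper":20,"slide":[0,0,0],"rot":[0,0.3,0]},
    {"gripper":20,"slide":[0,0,0],"rot":[0,0.45,0]},
    {"gripper":20,"slide":[0,0,0],"rot":[0,0.65,0]},
    {"gripper":20,"slide":[0,0,0],"rot":[0,0.65,0]},
    {"gripper":20,"slide":[0,0,0],"rot":[0,0.65,0]},
    {"gripper":20,"slide":[0,0,0],"rot":[0,0.65,0]},
    {"gripper":20,"slide":[0,0,0],"rot":[0,0.65,0]},
    {"gripper":20,"slide":[0,0,0],"rot":[0,0.65,0]},
    {"gripper":20,"slide":[0,0,0],"rot":[0,0.65,0]}
  ]
}}

```text
time: 6.8
position: [557.1, -221.8, 189.5]
tcp_rot: [0.444, -0.049, 0.894, 0.025]
wrist_force: [0.9, -0.0, -2.4]
width: 43.3
```

```bash
cat > st.py <<'E'
from h import *
S=env.sense();R=Ro.from_quat(S['tcp_rot'],scalar_first=True).as_matrix()
print(S['time'],S['position'].round(1),R.round(3).tolist(),S['joint_positions'].round(3),S['width'].round(1))
print('F',S['wrist_force'].round(2),'T',S['wrist_torque'].round(4),'T tool',(R.T@S['wrist_torque']).round(4),'slope deg',np.degrees(np.arcsin(R[2,2])).round(1))
E
python3 st.py; python3 -c "
from h import *
snap('side','side3.png')"
```

```text
Traceback (most recent call last):
  File "st.py", line 3, in <module>
    print(S['time'],S['position'].round(1),R.round(3).tolist(),S['joint_positions'].round(3),S['width'].round(1))
                                                                                             ^^^^^^^^^^^^^^^^
AttributeError: 'float' object has no attribute 'round'
```

View pics/side3.png

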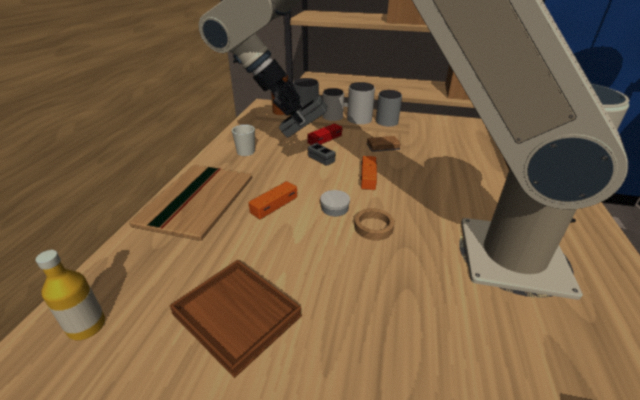

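```bash
sed -i "s/,S\['width'\].round(1)/,S['width']/" st.py; python3 st.py
```

```text
6.85 [ 557.1 -221.8  189.4] [[-0.602, -0.11, 0.791], [-0.066, 0.994, 0.088], [-0.796, 0.0, -0.605]] [-0.282  0.735  1.338 -0.235  1.678 -1.915] 42.80282987211751
F [ 0.53 -0.12 -1.19] T [ 0.1126 -0.5057  0.0141] T tool [-0.0455 -0.515   0.0363] slope deg -37.2
```

{"name": "jog_arm", "arguments": {
  "deltas": [
    {"gripper":20,"slide":[0,0,0],"rot":[0,-0.17,0]},
    {"gripper":20,"slide":[0,0,0],"rot":[0,-0.34,0]},
    {"gripper":20,"slide":[0,0,0],"rot":[0,-0.51,0]},
    {"gripper":20,"slide":[0,0,0],"rot":[0,-0.68,0]},
    {"gripper":20,"slide":[0,0,0],"rot":[0,-0.85,0]},
    {"gripper":20,"slide":[0,0,0],"rot":[0,-1.02,0]},
    {"gripper":20,"slide":[0,0,0],"rot":[0,-1.19,0]},
    {"gripper":20,"slide":[0,0,0],"rot":[0,-1.3,0]},
    {"gripper":20,"slide":[0,0,0],"rot":[0,-1.3,0]},
    {"gripper":20,"slide":[0,0,0],"rot":[0,-1.3,0]}
  ]
}}

```text
time: 8.1
position: [582.9, -189.8, 227.2]
tcp_rot: [0.873, -0.027, 0.487, 0.011]
wrist_force: [-1.3, 0.3, -2.7]
width: 43.3
```

{"name": "jog_arm", "arguments": {
  "deltas": [
    {"gripper":20,"slide":[0,0,0],"rot":[0,0,0]},
    {"gripper":20,"slide":[0,0,0],"rot":[0,0,0]},
    {"gripper":20,"slide":[0,0,0],"rot":[0,0,0]},
    {"gripper":20,"slide":[0,0,0],"rot":[0,0,0]}
  ]
}}

```text
time: 8.6
position: [582.8, -189.8, 227.0]
tcp_rot: [0.873, -0.027, 0.488, 0.011]
wrist_force: [1.0, 0.3, -2.8]
width: 43.2
```

```bash
python3 st.py; python3 -c "
from h import *
snap('side','side4.png')"
```

```text
8.6 [ 582.8 -189.8  227. ] [[0.524, -0.045, 0.85], [-0.007, 0.998, 0.057], [-0.851, -0.036, 0.523]] [-0.441  0.261  2.015  0.57   0.415 -2.541] 43.215944938477044
F [ 1.01  0.3  -2.78] T [ 0.0361  0.4143 -0.0332] T tool [0.0443 0.4132 0.0371] slope deg 31.5
```

View pics/side4.png

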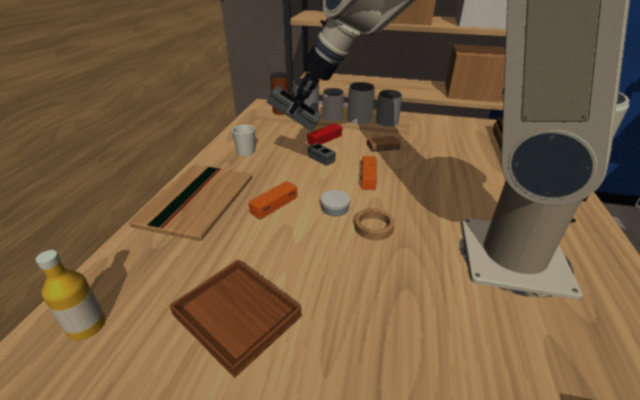

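Joint 6 came up to its range on that side, so the slope stopped at 31.5°, which is still enough. I'll rock back to the first end, then move towards the tray for the second cycle, where joint 6 has room.

{"name": "jog_arm", "arguments": {
  "deltas": [
    {"gripper":20,"slide":[-0.4,-1.0,-0.8],"rot":[0,0.17,0]},
    {"gripper":20,"slide":[-0.8,-2.0,-1.6],"rot":[0,0.34,0]},
    {"gripper":20,"slide":[-1.3,-3.1,-2.4],"rot":[0,0.51,0]},
    {"gripper":20,"slide":[-1.3,-3.1,-2.4],"rot":[0,0.68,0]},
    {"gripper":20,"slide":[-1.3,-3.1,-2.4],"rot":[0,0.85,0]},
    {"gripper":20,"slide":[-1.3,-3.1,-2.4],"rot":[0,1.02,0]},
    {"gripper":20,"slide":[-1.3,-3.1,-2.4],"rot":[0,1.19,0]},
    {"gripper":20,"slide":[-1.3,-3.1,-2.4],"rot":[0,1.19,0]},
    {"gripper":20,"slide":[-1.3,-3.1,-2.4],"rot":[0,1.19,0]},
    {"gripper":20,"slide":[-1.3,-3.1,-2.4],"rot":[0,1.19,0]}
  ]
}}

```text
time: 9.9
position: [556.8, -222.3, 227.9]
tcp_rot: [0.451, -0.028, 0.892, -0.006]
wrist_force: [0.1, -0.5, -1.7]
width: 43.1
```

{"name": "jog_arm", "arguments": {
  "deltas": [
    {"gripper":20,"slide":[0,0,0],"rot":[0,0,0]},
    {"gripper":20,"slide":[0,0,0],"rot":[0,0,0]},
    {"gripper":20,"slide":[0,0,0],"rot":[0,0,0]},
    {"gripper":20,"slide":[0,0,0],"rot":[0,0,0]}
  ]
}}

```text
time: 10.4
position: [556.7, -222.3, 228.0]
tcp_rot: [0.451, -0.028, 0.892, -0.006]
wrist_force: [0.1, -0.0, -2.8]
width: 43.1
```

```bash
python3 st.py; python3 - <<'E'
from h import *
S=env.sense();R=Ro.from_quat(S['tcp_rot'],scalar_first=True)
# target level tool at same place, case x axis (tool z) yaw -0.505
def tgt(a): 
    z=np.array([np.cos(a),np.sin(a),0]);x=np.array([0,0,-1.]);return Ro.from_matrix(np.c_[x,np.cross(z,x),z])
for a in (.112,-.505): print(a,(R.inv()*tgt(a)).as_rotvec().round(3))
print((R.inv().apply(np.array([563.9,285,200])-S['position'])/10).round(2))
E
```

```text
10.4 [ 556.7 -222.3  228. ] [[-0.592, -0.045, 0.805], [-0.056, 0.998, 0.014], [-0.804, -0.037, -0.593]] [-0.288  0.688  1.324 -0.227  1.726 -1.858] 43.11571149713314
F [ 0.1  -0.02 -2.8 ] T [ 0.0105 -0.5172  0.0566] T tool [-0.0228 -0.5189 -0.0325] slope deg -36.4
0.112 [-0.077 -0.637  0.014]
-0.505 [ 0.519 -0.609  0.209]
[-1.02 50.72  2.95]
```

{"name": "jog_arm", "arguments": {
  "deltas": [
    {"gripper":20,"slide":[0,2,0.2],"rot":[0.05,-0.06,0.02]},
    {"gripper":20,"slide":[-0.1,6,0.5],"rot":[0.1,-0.12,0.04]},
    {"gripper":20,"slide":[-0.2,11,0.8],"rot":[0.16,-0.18,0.06]},
    {"gripper":20,"slide":[-0.3,17,1],"rot":[0.22,-0.25,0.08]},
    {"gripper":20,"slide":[-0.5,23,1.4],"rot":[0.28,-0.32,0.11]},
    {"gripper":20,"slide":[-0.7,29,1.8],"rot":[0.34,-0.39,0.14]},
    {"gripper":20,"slide":[-0.8,35,2.2],"rot":[0.4,-0.46,0.16]},
    {"gripper":20,"slide":[-0.9,41,2.5],"rot":[0.46,-0.53,0.18]},
    {"gripper":20,"slide":[-1,46,2.8],"rot":[0.5,-0.58,0.2]},
    {"gripper":20,"slide":[-1,50,2.9],"rot":[0.519,-0.609,0.209]}
  ]
}}

```text
time: 11.65
position: [562.9, 279.9, 200.5]
tcp_rot: [0.685, 0.176, 0.684, -0.176]
wrist_force: [0.4, 0.0, -3.1]
width: 43.0
```

```bash
python3 st.py
```

```text
11.65 [562.9 279.9 200.5] [[0.001, 0.483, 0.876], [-0.0, 0.876, -0.483], [-1.0, 0.0, 0.001]] [ 4.430e-01  4.630e-01  1.645e+00 -1.000e-03  1.033e+00 -6.230e-01] 42.96046456256697
F [ 0.4   0.02 -3.15] T [-0.0167 -0.0034 -0.0359] T tool [ 0.0359 -0.011  -0.013 ] slope deg 0.0
```

{"name": "jog_arm", "arguments": {
  "deltas": [
    {"gripper":20,"slide":[0,0,0],"rot":[0,-0.15,0]},
    {"gripper":20,"slide":[0,0,0],"rot":[0,-0.3,0]},
    {"gripper":20,"slide":[0,0,0],"rot":[0,-0.45,0]},
    {"gripper":20,"slide":[0,0,0],"rot":[0,-0.6,0]},
    {"gripper":20,"slide":[0,0,0],"rot":[0,-0.65,0]},
    {"gripper":20,"slide":[0,0,0],"rot":[0,-0.65,0]},
    {"gripper":20,"slide":[0,0,0],"rot":[0,-0.65,0]},
    {"gripper":20,"slide":[0,0,0],"rot":[0,-0.65,0]},
    {"gripper":20,"slide":[0,0,0],"rot":[0,-0.65,0]},
    {"gripper":20,"slide":[0,0,0],"rot":[0,-0.65,0]}
  ]
}}

```text
time: 12.9
position: [563.1, 279.6, 200.6]
tcp_rot: [0.868, 0.111, 0.43, -0.224]
wrist_force: [0.2, 0.4, -2.0]
width: 43.0
```

```bash
python3 st.py
```

```text
12.9 [563.1 279.6 200.6] [[0.53, 0.484, 0.696], [-0.293, 0.875, -0.385], [-0.796, 0.0, 0.606]] [ 0.717  0.436  1.869 -0.9    0.813  0.285] 43.00399996474554
F [ 0.22  0.36 -2.01] T [0.2848 0.45   0.0007] T tool [0.0187 0.5316 0.0255] slope deg 37.3
```

Good. Now one more full cycle as a margin.

{"name": "jog_arm", "arguments": {
  "deltas": [
    {"gripper":20,"slide":[0,0,0],"rot":[0,0.17,0]},
    {"gripper":20,"slide":[0,0,0],"rot":[0,0.34,0]},
    {"gripper":20,"slide":[0,0,0],"rot":[0,0.51,0]},
    {"gripper":20,"slide":[0,0,0],"rot":[0,0.68,0]},
    {"gripper":20,"slide":[0,0,0],"rot":[0,0.85,0]},
    {"gripper":20,"slide":[0,0,0],"rot":[0,1.02,0]},
    {"gripper":20,"slide":[0,0,0],"rot":[0,1.19,0]},
    {"gripper":20,"slide":[0,0,0],"rot":[0,1.3,0]},
    {"gripper":20,"slide":[0,0,0],"rot":[0,1.3,0]},
    {"gripper":20,"slide":[0,0,0],"rot":[0,1.3,0]}
  ]
}}

```text
time: 14.15
position: [563.0, 279.7, 200.6]
tcp_rot: [0.431, 0.224, 0.867, -0.111]
wrist_force: [0.3, 0.1, -2.9]
width: 42.9
```

{"name": "jog_arm", "arguments": {
  "deltas": [
    {"gripper":20,"slide":[0,0,0],"rot":[0,0,0]},
    {"gripper":20,"slide":[0,0,0],"rot":[0,0,0]},
    {"gripper":20,"slide":[0,0,0],"rot":[0,0,0]},
    {"gripper":20,"slide":[0,0,0],"rot":[0,0,0]}
  ]
}}

```text
time: 14.65
position: [562.9, 279.9, 200.8]
tcp_rot: [0.432, 0.223, 0.867, -0.111]
wrist_force: [0.0, 0.0, -2.2]
width: 43.3
```

```bash
python3 st.py
```

```text
14.65 [562.9 279.9 200.8] [[-0.527, 0.483, 0.699], [0.291, 0.876, -0.385], [-0.798, 0.0, -0.603]] [ 0.244  0.696  1.383  0.423  1.568 -0.934] 43.33590177568743
F [ 0.01  0.04 -2.22] T [-0.2367 -0.4421  0.0275] T tool [-0.0259 -0.5014 -0.0116] slope deg -37.1
```

{"name": "jog_arm", "arguments": {
  "deltas": [
    {"gripper":20,"slide":[0,0,0],"rot":[0,-0.17,0]},
    {"gripper":20,"slide":[0,0,0],"rot":[0,-0.34,0]},
    {"gripper":20,"slide":[0,0,0],"rot":[0,-0.51,0]},
    {"gripper":20,"slide":[0,0,0],"rot":[0,-0.68,0]},
    {"gripper":20,"slide":[0,0,0],"rot":[0,-0.85,0]},
    {"gripper":20,"slide":[0,0,0],"rot":[0,-1.02,0]},
    {"gripper":20,"slide":[0,0,0],"rot":[0,-1.19,0]},
    {"gripper":20,"slide":[0,0,0],"rot":[0,-1.3,0]},
    {"gripper":20,"slide":[0,0,0],"rot":[0,-1.3,0]},
    {"gripper":20,"slide":[0,0,0],"rot":[0,-1.3,0]}
  ]
}}

```text
time: 15.9
position: [563.2, 280.0, 201.1]
tcp_rot: [0.868, 0.111, 0.43, -0.224]
wrist_force: [0.9, -1.1, -2.1]
width: 43.3
```

{"name": "jog_arm", "arguments": {
  "deltas": [
    {"gripper":20,"slide":[0,0,0],"rot":[0,0,0]},
    {"gripper":20,"slide":[0,0,0],"rot":[0,0,0]},
    {"gripper":20,"slide":[0,0,0],"rot":[0,0,0]},
    {"gripper":20,"slide":[0,0,0],"rot":[0,0,0]}
  ]
}}

```text
time: 16.4
position: [563.4, 279.8, 201.2]
tcp_rot: [0.868, 0.111, 0.43, -0.224]
wrist_force: [-0.3, -0.6, -3.2]
width: 42.9
```

```bash
python3 st.py; python3 - <<'E'
from h import *
c=snap('side','side5.png');snap('top','top5.png')
im=cv2.imread('pics/side5.png')[240:390,150:320];cv2.imwrite('pics/z5.png',cv2.resize(im,None,fx=4,fy=4,interpolation=cv2.INTER_CUBIC))
im=cv2.imread('pics/side1.png')[240:390,150:320];cv2.imwrite('pics/z1.png',cv2.resize(im,None,fx=4,fy=4,interpolation=cv2.INTER_CUBIC))
E
```

```text
16.4 [563.4 279.8 201.2] [[0.531, 0.484, 0.696], [-0.293, 0.875, -0.385], [-0.795, 0.001, 0.606]] [ 0.717  0.436  1.869 -0.9    0.814  0.285] 42.905296431168274
F [-0.32 -0.57 -3.2 ] T [ 0.2113  0.4872 -0.0031] T tool [-0.028   0.5286 -0.0426] slope deg 37.3
```

View pics/side5.png

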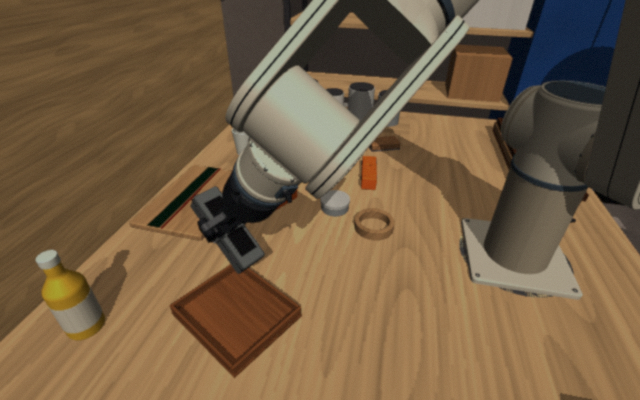

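View pics/z1.png

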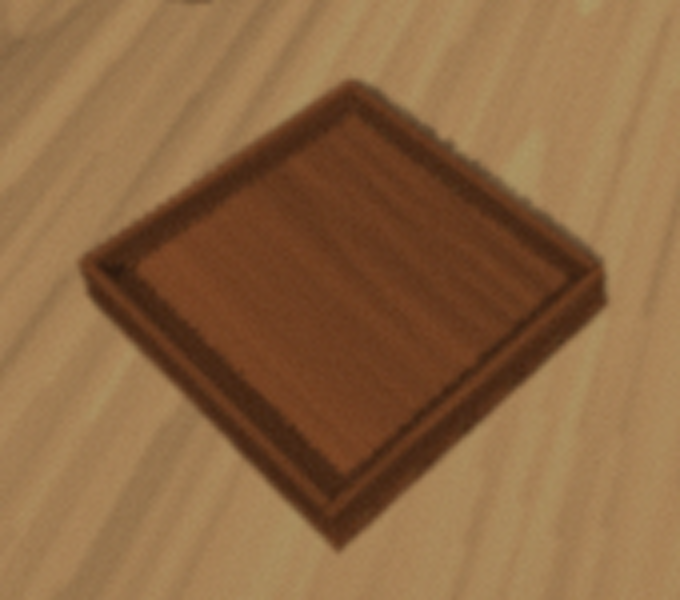

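```bash
python3 - <<'E'
from h import *
s=dict(np.load('pics/side.npz'))
P=np.array([ray(s,((x+.5)/4-.5+150,(y+.5)/4-.5+240),28) for x,y in [(82,264),(353,80),(604,265),(335,515)]])
print(P.round(1),P.mean(0).round(1))
for i in range(4):
    d=P[(i+1)%4]-P[i];print(np.linalg.norm(d).round(1),np.arctan2(d[1],d[0]).round(3))
C=P.mean(0)[:2]
S=env.sense();R=Ro.from_quat(S['tcp_rot'],scalar_first=True)
def tgt(a): 
    z=np.array([np.cos(a),np.sin(a),0]);x=np.array([0,0,-1.]);return Ro.from_matrix(np.c_[x,np.cross(z,x),z])
print((R.inv()*tgt(-.505)).as_rotvec().round(3))
for p in ([563,285,100],[563,285,60]):print((R.inv().apply(np.array(p)-S['position'])/10).round(2))
E
```

```text
[[681.9 320.6  28. ]
 [605.8 179.7  28. ]
 [442.  268.4  28. ]
 [516.1 410.   28. ]] [561.5 294.7  28. ]
160.2 -2.066
186.3 2.645
159.9 1.089
188.4 -0.495
[-0.     0.651 -0.001]
[ 7.88  0.42 -6.34]
[11.06  0.42 -8.77]
```

{"name": "jog_arm", "arguments": {
  "deltas": [
    {"gripper":20,"slide":[1,0.2,-0.9],"rot":[0,0.13,0]},
    {"gripper":20,"slide":[2.3,0.4,-2],"rot":[0,0.26,0]},
    {"gripper":20,"slide":[3.6,0.6,-3.2],"rot":[0,0.39,0]},
    {"gripper":20,"slide":[5,0.8,-4.5],"rot":[0,0.52,0]},
    {"gripper":20,"slide":[6.3,0.9,-5.6],"rot":[0,0.62,0]},
    {"gripper":20,"slide":[6.8,1,-6.1],"rot":[0,0.65,0]},
    {"gripper":20,"slide":[6.8,1,-6.1],"rot":[0,0.65,0]},
    {"gripper":20,"slide":[6.8,1,-6.1],"rot":[0,0.65,0]}
  ]
}}

```text
time: 17.5
position: [561.4, 292.7, 110.5]
tcp_rot: [0.686, 0.176, 0.684, -0.176]
wrist_force: [0.3, -0.2, -1.8]
width: 43.1
```

```bash
python3 st.py; python3 - <<'E'
from h import *
c=snap('side','side6.png');c=snap('wrist','w6.png')
for a in [(563,290)]:
    ex=np.array([np.cos(-.5),np.sin(-.5),0]);ey=np.array([-ex[1],ex[0],0])
    print([np.round(proj(c,np.array([562,292,28])+96*sx*ex+81*sy*ey)) for sx,sy in [(1,1),(1,-1),(-1,-1),(-1,1)]])
E
```

```text
17.5 [561.4 292.7 110.5] [[0.003, 0.483, 0.876], [-0.001, 0.876, -0.483], [-1.0, 0.001, 0.002]] [ 0.463  0.584  1.684 -0.002  0.872 -0.603] 43.07709673593366
F [ 0.32 -0.25 -1.84] T [-0.0216 -0.0554  0.021 ] T tool [-0.021  -0.0589  0.0079] slope deg 0.1
[array([405., 304.]), array([233., 305.]), array([210.,  86.]), array([425.,  86.])]
```

View pics/w6.png

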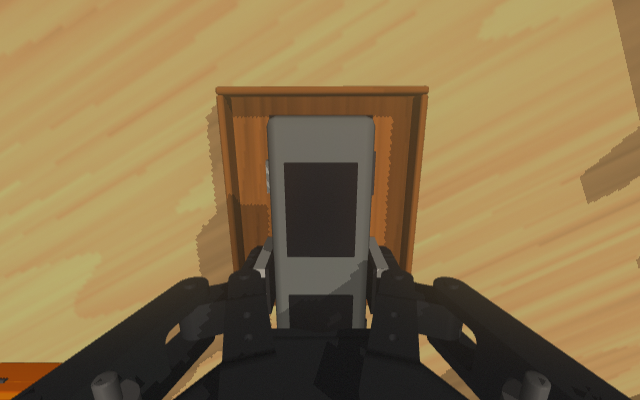

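View pics/side6.png

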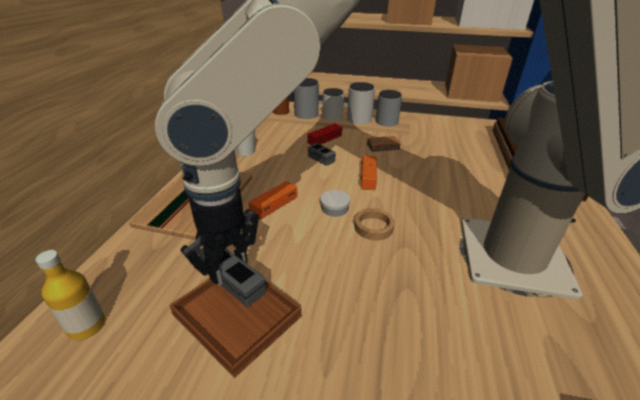

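The tray's far rim is at row 87, columns 216–428, and the case is centred at column 320. The alignment is good, so I'll lower it.

{"name": "jog_arm", "arguments": {
  "deltas": [
    {"gripper":20,"slide":[1.5,0.1,0],"rot":[0,0,0]},
    {"gripper":20,"slide":[3.5,0.2,0],"rot":[0,0,0]},
    {"gripper":20,"slide":[5.5,0.2,0],"rot":[0,0,0]},
    {"gripper":20,"slide":[7,0.2,0],"rot":[0,0,0]},
    {"gripper":20,"slide":[8.2,0.2,0],"rot":[0,0,0]},
    {"gripper":20,"slide":[8.8,0.2,0],"rot":[0,0,0]},
    {"gripper":20,"slide":[9.1,0.2,0],"rot":[0,0,0]},
    {"gripper":20,"slide":[9.1,0.2,0],"rot":[0,0,0]}
  ]
}}

```text
time: 18.6
position: [562.9, 294.7, 20.0]
tcp_rot: [0.686, 0.177, 0.684, -0.176]
wrist_force: [-0.5, -0.0, -2.1]
width: 43.1
```

{"name": "jog_arm", "arguments": {
  "deltas": [
    {"gripper":20,"slide":[0.1,0,0],"rot":[0,0,0]},
    {"gripper":20,"slide":[0.2,0,0],"rot":[0,0,0]},
    {"gripper":20,"slide":[0.2,0,0],"rot":[0,0,0]}
  ]
}}

```text
time: 18.98
position: [562.9, 294.7, 18.1]
tcp_rot: [0.686, 0.177, 0.684, -0.176]
wrist_force: [-0.2, 0.3, -2.6]
width: 43.5
```

```bash
python3 st.py
```

```text
18.975 [562.9 294.7  18.1] [[0.003, 0.483, 0.876], [0.0, 0.876, -0.483], [-1.0, 0.002, 0.003]] [ 0.464  0.723  1.698 -0.002  0.718 -0.601] 43.50769464626929
F [-0.25  0.27 -2.55] T [-0.011   0.0328 -0.0041] T tool [ 0.0041  0.0234 -0.0255] slope deg 0.2
```

{"name": "jog_arm", "arguments": {
  "deltas": [
    {"gripper":20,"slide":[0.1,0,0],"rot":[0,0,0]},
    {"gripper":20,"slide":[0.1,0,0],"rot":[0,0,0]}
  ]
}}

```text
time: 19.23
position: [562.9, 294.7, 17.0]
tcp_rot: [0.686, 0.177, 0.684, -0.176]
wrist_force: [-0.2, 0.2, -2.0]
width: 43.6
```

{"name": "jog_arm", "arguments": {
  "deltas": [
    {"gripper":20,"slide":[0.1,0,0],"rot":[0,0,0]},
    {"gripper":20,"slide":[0.1,0,0],"rot":[0,0,0]}
  ]
}}

```text
time: 19.48
position: [563.0, 294.7, 16.6]
tcp_rot: [0.686, 0.177, 0.684, -0.176]
wrist_force: [-1.7, -0.2, 3.8]
width: 43.2
```

Contact is felt (+6 N shift), so the case rests on the tray floor. I'll release.

{"name": "jog_arm", "arguments": {
  "deltas": [
    {"gripper":54,"slide":[0,0,0],"rot":[0,0,0]},
    {"gripper":60,"slide":[0,0,0],"rot":[0,0,0]},
    {"gripper":75,"slide":[0,0,0],"rot":[0,0,0]},
    {"gripper":75,"slide":[0,0,0],"rot":[0,0,0]},
    {"gripper":75,"slide":[0,0,0],"rot":[0,0,0]},
    {"gripper":75,"slide":[0,0,0],"rot":[0,0,0]}
  ]
}}

```text
time: 20.23
position: [563.0, 294.8, 16.5]
tcp_rot: [0.686, 0.177, 0.684, -0.176]
wrist_force: [-0.1, -0.0, 0.8]
width: 63.8
```

{"name": "jog_arm", "arguments": {
  "deltas": [
    {"gripper":75,"slide":[-1,0,0],"rot":[0,0,0]},
    {"gripper":75,"slide":[-3,0,0],"rot":[0,0,0]},
    {"gripper":75,"slide":[-7,0,0],"rot":[0,0,0]},
    {"gripper":75,"slide":[-12,0,0],"rot":[0,0,0]},
    {"gripper":75,"slide":[-17,0,0],"rot":[0,0,0]},
    {"gripper":75,"slide":[-20,0,0],"rot":[0,0,0]},
    {"gripper":75,"slide":[-20,0,0],"rot":[0,0,0]}
  ]
}}

```text
time: 21.1
position: [564.0, 295.6, 221.3]
tcp_rot: [0.688, 0.178, 0.682, -0.174]
wrist_force: [-0.3, 0.2, 0.1]
width: 64.0
```

```bash
python3 st.py; python3 - <<'E'
from h import *
snap('wrist','w7.png');snap('side','side7.png')
E
```

```text
21.1 [564.  295.6 221.3] [[0.01, 0.483, 0.876], [0.004, 0.876, -0.483], [-1.0, 0.008, 0.007]] [ 4.650e-01  4.470e-01  1.618e+00 -1.000e-03  1.067e+00 -6.020e-01] 64.02838209287403
F [-0.28  0.25  0.12] T [-0.0402 -0.001   0.0183] T tool [-0.0187 -0.0202 -0.0346] slope deg 0.4
```

View pics/w7.png

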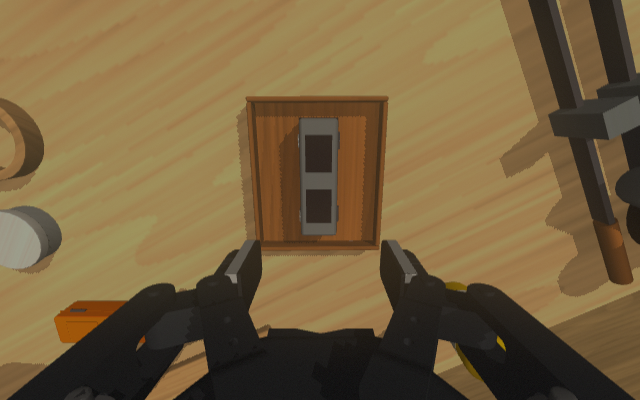

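View pics/side7.png

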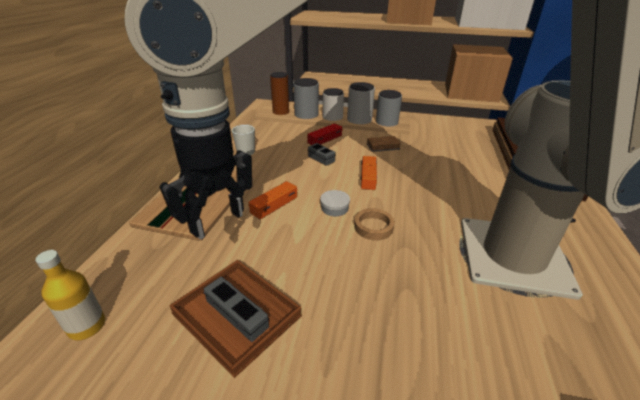

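The case lies flat and lid up in the tray: wrist view columns 299–338, rows 117–236, well inside the walls. In the side view the short case is unmoved at (322,153). Handing in.

```bash
python3 -c "
from h import *
print(env.hand_in())"
```

```text
the job is handed in; nothing more can be done
None
```

The long case was lifted clear, rocked along its length, and put down flat and lid up inside the tray. I then handed the job in, at about 21 s of the 62 s allowed.

- **Rocking:** I sloped the case to alternate ends six times, three to each end, and held each slope for at least about half a second. Five slopes were 36–37° and one was 31.5°. The wrist torque changed sign with each tilt.
- **Bit position:** the bit cannot be seen. That it reached each end at least twice follows from the slopes and hold times, not from a direct reading.
- **Joint limit:** on the 31.5° slope, joint 6 ran up to its range limit and read -2.541 against ±2.54. That stopped the tilt short, and the TCP drifted about 55 mm with the case still in the air. I cannot say whether the judge counts that as passing the range. I did the last three slopes above the tray, where joint 6 had room.
- **Placing:** I lowered the case in small steps until the wrist force showed contact, at the expected height, then opened the gripper and backed away.
- **Last checks:** the wrist and side pictures show the case well inside the tray walls. The short case looks unmoved, and the gripper touches nothing.

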